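# Unscrew a fly vise's nose cap of unknown thread hand and hold it lifted off

### The arm

A 6-joint arm with a two-finger parallel gripper is mounted at the origin on the work surface. World frame = base frame: x ahead of the robot, y to its left, z up, the work surface at z = 0. Lengths are in m, angles in degrees, forces in N, time in s.
With the tool pointing down it reaches from about 0.4 to 0.825 m from the base axis. Payload 7 kg.
Tool frame: the origin (TCP) lies midway between the tips of the shut fingers; the grasp point (between the pads) lies r.grip_depth behind it (r.grip_depth is the distance from the TCP to the grasp point, in m); z points along the fingers, y is the line along which they close (so a half turn about z gives the same grasp; the last joint's range is limited). The gripper opens to 88 mm and grips with 3 to 60 N. Pads are 19 mm wide; open, the fingers measure 130 mm over their backs; the gripper's body (78 mm by 193 mm) begins 47 mm behind the grasp point.
Start: joints at [-53.107, 20.546, 0.682, 0, -70.136, -16.507], TCP at [0.235, -0.633, 0.227] pointing down, gripper open.
Joint ranges: [-176.03, 176.03], [-82.01, 121.73], [-58.28, 71.71], [-173.87, 95.51], [-174.79, -0.11], [-173.66, 173.66]. Speed limits (degrees/s): [136.94, 136.94, 172.46, 180, 180, 180].

### API

Orientations are given as [roll, pitch, yaw] about the fixed x, y, z axes, in that order (R = Rz(yaw) Ry(pitch) Rx(roll)).
In Python, from plant import r gives the robot as it stands.
- The arm moves only by the tool shift_gripper, called after ">>>" as name([rows], argument=value, ...), one row to a line, values as JSON. Schema: {"type":"object","properties":{"segments":{"type":"array","items":{"type":"array","prefixItems":[{"type":"array","items":{"type":"number"},"minItems":3,"maxItems":3},{"type":"array","items":{"type":"number"},"minItems":3,"maxItems":3}],"minItems":2,"maxItems":2},"minItems":1,"maxItems":12},"aperture":{"type":"number"},"clamp_n":{"type":"number"},"only":{"type":"string"},"quiet":{"type":"boolean"},"lines":{"type":"string"}},"required":["segments"],"additionalProperties":false}. segments is a list of rows, 1 to 12 of them, each written [[dx, dy, dz], [rx, ry, rz]]: dx, dy, dz in a scale on which 1.0 is 0.6 m, then a rotation vector rx, ry, rz in parts of the range, where 1.0 means 120 degrees; each row is the pose to reach, as a shift and turn from the pose commanded when the call began, along the tool's axes at that moment; what a row does not reach only later rows make up. A row lasts 1/12 s, in which the tool goes at most 0.0417 m and 7.16 degrees, less where a joint would pass 70% of its speed; a pose out of reach is approached as far as the arm can. aperture is the finger opening in m, set as the call begins (left out keeps the last). The fingers move at their own pace and stop on an object; clamp_n is the grip in N (left out, the last holds). Time passes only in rows, so rows that do not move let the fingers close. The tool returns the time, the measured TCP pose, the force, the opening and the grip force at its end. only (a regular expression) keeps the lines of the reply that match it, lines (a string "A,B") keeps lines A to B, and quiet returns only ok. No shift or turn number may pass 1 either way. Input that does not fit is refused with a message, and nothing moves.
- r.get_state(): the state, without advancing time (a new reading comes with each control period).
- r.capture(name): name is "scene" or "top" or "wrist"; returns a dict with "frame" (384x512x3 uint8, red, green, blue), "z_map" (384x512 float32, m along the optical axis (not along the pixel's ray), 0 where there is no reading), "fx", "fy", "cx", "cy" (pixels), "cam_to_world" (4x4, takes a point from camera to world coordinates). Camera axes: x right, y down, z forward; pixel columns grow to the right and rows downward; lengths in m; the calibration is good to about 2 mm. A picture is of the moment at which its call begins.
- r.close_job(): hands the job in; it is judged then, once.
The state is a dict: "time_s": time; "joints": joint angles; "qd": joint speeds; "joint_torque": joint torques, N m; "tcp_pos": TCP position; "eef_rot": TCP orientation; "contact_force": force on the tool from outside, world axes, zero at the start; "moment": the same for the moment, N m; "gripper_width": finger opening in m; "gripper_force": force on a finger pad.
Only numpy, scipy, OpenCV 4.12 (cv2) and the standard library are available. Lean on these libraries where they do the work, as an engineer would, in place of code of your own. Each camera call takes 0.05 s, during which the arm holds its last target. There are 200 camera calls.

### The job

The fly-tying vise's head has been swung upright for a change of jaws: unscrew its silver nose cap and lift it straight up off the jaws. Nobody remembers whether this head has the ordinary thread or the reversed one made for left-handed tyers, so try the cap both ways, turn it the way that gives until the thread lets go, and squeeze the thin sleeve with no more than 40 N. Finish while still holding the cap steady in the gripper, upright and clear above the tip of the jaws, straight over the vise, with the vise not knocked and the bottle, thread spool and bead dish left where they stand.

Things in the scene. Friction and masses are not known exactly. Their poses are not given: they have to be found in the camera images.
- vise: Fly-tying vise, fixed, heavy. Origin on the bench on the barrel's axis, z up. Dark foot 150 x 110 x 14 mm (x -55 to +95), post at x +52 (11 mm across, top at 108 mm) with a clamp to the upright barrel and a side knob towards +y, cam lever out to x -67 (top at 67 mm). Barrel 26 mm across, its top 125 mm above the bench; out of it rise the threaded nose and slim black jaws, 10 mm across.
- jaw_tip (a point): Tip of the black jaws on the barrel's axis, 183 mm above the bench; axes as the vise's. The jaws stick up 16 mm through the opening in the cap's top; the cap must rise 58 mm to clear them.
- seat (a point): Centre of the barrel's top, 125 mm above the bench, where the cap sits when screwed home; axes as the vise's. The thread inside is a quick two-start one, ordinary (loosens counter-clockwise seen from above) or reversed (loosens clockwise), different from case to case and hidden by the cap.
- cap: Silver nose cap screwed on the vise, about 60 g: thin-walled ribbed sleeve 28 mm across, straight sides from 0 to 32 mm, then a cone to 42 mm with a 13 mm opening round the jaws. Origin: centre of its underside; z up along its axis. A red mark on its +x side starts in line with the red line on the barrel. Over 40 N of squeeze at the pads dents it.
- cap_grip (a point): Point on the cap's axis 20 mm above its underside, where to grip it from above; any yaw. Loosening, the cap turns easily and the thread lifts it about 3 mm; after 1.8 rad it is free to lift straight off, at 2.3 rad it meets a stop: turn 1.85 to 2.2 rad in all. The tightening way it stops within 0.2 rad. Not yet free, it can be pulled up 1 to 2 mm only. Let go part way, it stays.
- resin: Amber bottle with black cap and orange label, 34 mm across, 62 mm tall, loose; origin centre of its underside. Leave alone.
- spool: White spool of green thread, standing, 30 mm across, 28 mm tall, loose; origin centre of its underside. Leave alone.
- dish: White dish of copper beads, 56 mm across, 16 mm tall, loose; origin centre of its underside. Leave alone.

How it is judged (in metres and radians):
On the way:
1. the cap has been turned loose on its thread by at least 0.8 rad, still on the vise (angle between the x axis of cap and the x axis of vise, either way round above 0.8 rad and z of cap in the frame of vise below 0.137 m and horizontal distance between cap and vise below 0.005 m), for 0.1 s.
At the end, for the whole second after the job is handed in: The cap is held still by the fingers, upright within 0.2 rad, its underside at least 5 mm above the jaw tip and its axis within 50 mm of the vise's axis, touching nothing of the vise (z of cap in the frame of jaw_tip above 0.005 m and horizontal distance between cap and jaw_tip below 0.05 m and angle between cap's own z axis and vertical below 0.2 rad and linear speed of cap below 0.02 m/s and contact force between the fingers and cap above 3 N and contact force between cap and vise below 0.2 N); the arm keeps its last pose, push and grip.
It fails at once if the thin cap is squeezed too hard: well over 40 N at each pad (contact force between the fingers and cap above 110 N).
It fails at once if the vise is knocked (contact force between any of the arm, the fingers and vise above 15 N).
It fails at once if a bystander is disturbed (distance of any of resin, spool, dish from where it was at the start of the episode above 0.01 m).
It also fails if it takes over 45 s, if anything falls off the work surface, if the arm or the gripper's body presses on something with over 40 N, if the wrist force passes 120 N, or if a joint passes its speed limit or range.

## Working session

There is one attempt and no reset: what is moved stays moved. The work goes in short steps, Python scripts to look and compute and a tool call to move; the robot and the scene stay as the last step left them, time stands still between calls to the robot, and variables do not carry over. Pictures are saved under pics/ and viewed, at most 10 in all, crops included, and the job is handed in when it is done.

```bash
ls; mkdir -p pics; python3 - <<'E'
from plant import r
import cv2,numpy as np
s=r.get_state();print(s,r.grip_depth)
a=[]
for n in("scene","top"):
    c=r.capture(n);np.savez(f"pics/{n}0.npz",**c);cv2.imwrite(f"pics/{n}0.png",c["frame"][...,::-1])
E
```

```text
pics
plant.py
{'time_s': 0.0, 'joints': array([-5.31069382e+01,  2.05908341e+01,  6.35315954e-01, -2.00206215e-02,
       -7.01371554e+01, -1.65079287e+01]), 'qd': array([ 0.04377079,  0.03633997, -0.02430779, -0.00298154,  0.08287273,
        0.03893702]), 'joint_torque': array([ 1.15142561e-04, -5.82725573e+01,  2.93065470e+01,  6.99709922e+00,
        7.22651108e-03, -1.63213567e-04]), 'tcp_pos': array([ 0.23493983, -0.6322769 ,  0.22564151]), 'eef_rot': array([ 1.79905798e+02, -8.29047042e-03, -1.59621678e+02]), 'contact_force': array([ 0.51313238,  0.59722329, -0.81026507]), 'moment': array([0.02695296, 0.0343382 , 0.00277214]), 'gripper_force': 0.0, 'gripper_width': 0.08755903460761867} 0.0188
```

View pics/scene0.png

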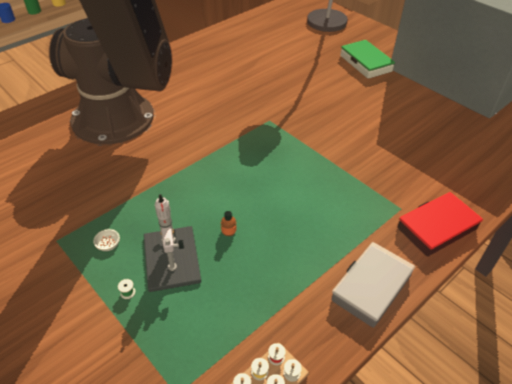

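View pics/top0.png

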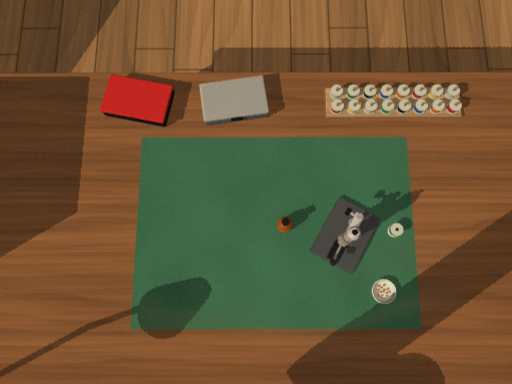

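The scene view shows the cap near (164,212), with the jaw tip near (160,198). In the top view the cap and jaws are near (354,232), the bottle at (285,224), the spool at (396,230) and the dish at (384,291). Next I'll get the positions from depth.

```bash
cat > h.py <<'E'
import numpy as np
def cloud(c):
    z=c["z_map"];v,u=np.indices(z.shape)
    P=np.stack([(u-c["cx"])/c["fx"]*z,(v-c["cy"])/c["fy"]*z,z,np.ones_like(z)],-1)@np.asarray(c["cam_to_world"]).T
    P[z==0]=np.nan
    return P[...,:3]
E
python3 - <<'E'
import numpy as np,cv2
from h import cloud
for n,(u0,u1,v0,v1) in dict(top=(305,425,190,310),scene=(85,245,185,305)).items():
    c=np.load(f"pics/{n}0.npz");P=cloud(c);Q=P[v0:v1,u0:u1].reshape(-1,3);F=c["frame"][v0:v1,u0:u1].reshape(-1,3)
    print(n,c["cam_to_world"][:3,3].round(3))
    for lo,hi in((.006,.02),(.02,.035),(.05,.07),(.09,.12),(.127,.15),(.15,.163),(.168,.19)):
        m=(Q[:,2]>lo)&(Q[:,2]<hi)&(np.hypot(*(Q[:,:2]).T)<.9);q=Q[m]
        if len(q):print(lo,hi,len(q),q.mean(0).round(4),q.min(0).round(3),q.max(0).round(3))
    m=(Q[:,2]>.009)&(Q[:,2]<.02)&(F.max(1)<80)
    print("foot",m.sum(),cv2.minAreaRect(Q[m,:2].astype(np.float32)))
E
```

```text
top [0.375 0.034 1.07 ]
0.006 0.02 2681 [ 0.5095 -0.1708  0.0134] [ 0.356 -0.326  0.006] [ 0.632 -0.073  0.02 ]
0.02 0.035 132 [ 0.5309 -0.279   0.0277] [ 0.367 -0.297  0.02 ] [ 0.554 -0.129  0.034]
0.05 0.07 59 [ 0.4689 -0.1326  0.0605] [ 0.449 -0.162  0.05 ] [ 0.519 -0.119  0.07 ]
0.09 0.12 213 [ 0.5391 -0.1683  0.0982] [ 0.493 -0.191  0.09 ] [ 0.571 -0.143  0.119]
0.127 0.15 37 [ 0.5013 -0.1478  0.14  ] [ 0.492 -0.166  0.128] [ 0.517 -0.141  0.149]
0.15 0.163 65 [ 0.5039 -0.1521  0.1581] [ 0.493 -0.168  0.15 ] [ 0.518 -0.142  0.163]
0.168 0.19 32 [ 0.5059 -0.1553  0.1745] [ 0.496 -0.163  0.168] [ 0.514 -0.147  0.185]
foot 2305 ((0.5233757495880127, -0.16559284925460815), (0.11010389775037766, 0.1499214619398117), 60.28211212158203)
scene [ 1.108 -0.461  0.865]
0.006 0.02 2881 [ 0.5259 -0.177   0.013 ] [ 0.368 -0.295  0.006] [0.618 0.052 0.02 ]
0.02 0.035 269 [ 0.5451 -0.1978  0.0272] [ 0.519 -0.297  0.02 ] [ 0.567 -0.007  0.035]
0.05 0.07 101 [ 0.5495 -0.0858  0.0592] [ 0.505 -0.187  0.05 ] [ 0.56  -0.014  0.069]
0.09 0.12 341 [ 0.5368 -0.1688  0.1   ] [ 0.502 -0.192  0.09 ] [ 0.574 -0.144  0.12 ]
0.127 0.15 113 [ 0.5184 -0.1604  0.1392] [ 0.503 -0.17   0.127] [ 0.525 -0.144  0.15 ]
0.15 0.163 88 [ 0.5165 -0.1593  0.1576] [ 0.5   -0.169  0.15 ] [ 0.524 -0.144  0.163]
0.168 0.19 34 [ 0.511  -0.1566  0.1747] [ 0.507 -0.164  0.168] [ 0.519 -0.149  0.184]
foot 675 ((0.5346090793609619, -0.18918627500534058), (0.1002240926027298, 0.1428915411233902), 74.74437713623047)
```

```bash
python3 - <<'E'
import numpy as np,cv2
c=np.load("pics/top0.npz");a=cv2.resize(c["frame"][190:310,300:420],(560,560),interpolation=2)
c=np.load("pics/scene0.npz");b=cv2.resize(c["frame"][180:300,85:245],(0,0),fx=1.5,fy=1.5)
cv2.imwrite("pics/topcrop.png",a[...,::-1])
E
```

```text
(no output)
```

View pics/topcrop.png

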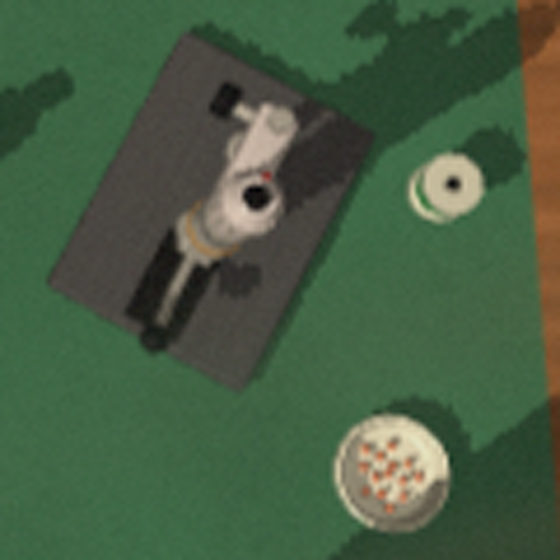

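```bash
cat >> h.py <<'E'
from scipy.spatial.transform import Rotation as R
def to(r,target):
    s=r.get_state();M=R.from_euler("xyz",s["eef_rot"],degrees=True)
    d=M.inv().apply(np.array(target)-s["tcp_pos"])
    print("t",round(s["time_s"],2),"tcp",s["tcp_pos"].round(4),"rot",s["eef_rot"].round(2),"j",s["joints"].round(1),"F",s["contact_force"].round(2),"M",s["moment"].round(3),"g",s["gripper_width"],s["gripper_force"])
    print("tool shift",d.round(4),"tool z",M.apply([0,0,1]).round(4))
E
python3 -c "
from h import*;from plant import r
to(r,[.5075,-.156,.255])"
```

```text
t 0.1 tcp [ 0.2349 -0.6323  0.2257] rot [ 1.7992e+02 -1.0000e-02 -1.5962e+02] j [-53.1  20.6   0.6  -0.  -70.1 -16.5] F [ 0.56  0.66 -0.72] M [0.02  0.029 0.09 ] g 0.08790790595750092 0.0
tool shift [-0.4214  0.3516 -0.0288] tool z [-6.0e-04  1.3e-03 -1.0e+00]
```

Units first: shifts go in shares of 0.6 m and turns go in shares of 120 degrees. So -0.36 m / 0.6 = -0.6, -0.34 m / 0.6 = -0.5667, -40 degrees / 120 = -0.3333.

>>> shift_gripper([
  [[0, 0, -0.05], [0, 0, 0]],
  [[-0.0833, 0.0667, -0.05], [0, 0, -0.0333]],
  [[-0.15, 0.125, -0.05], [0, 0, -0.0667]],
  [[-0.2167, 0.18, -0.05], [0, 0, -0.1]],
  [[-0.2833, 0.2367, -0.05], [0, 0, -0.1333]],
  [[-0.35, 0.2917, -0.05], [0, 0, -0.1667]],
  [[-0.4167, 0.3467, -0.05], [0, 0, -0.2]],
  [[-0.4667, 0.3917, -0.05], [0, 0, -0.2333]],
  [[-0.5167, 0.4333, -0.05], [0, 0, -0.2667]],
  [[-0.5667, 0.4733, -0.05], [0, 0, -0.3]],
  [[-0.6, 0.5, -0.05], [0, 0, -0.3333]],
  [[-0.6, 0.5, -0.05], [0, 0, -0.3333]],
], aperture=0.088, clamp_n=20)

```text
time_s: 1.1
tcp_pos: [0.4632, -0.2329, 0.2566]
eef_rot: [-180.0, 0.0, -119.4]
contact_force: [0.8, -0.3, -0.3]
gripper_width: 0.0878
gripper_force: 0.0
```

```bash
python3 -c "
from h import*;from plant import r
to(r,[.5075,-.156,.255])"
```

```text
t 1.1 tcp [ 0.4632 -0.2329  0.2566] rot [-1.8000e+02  1.0000e-02 -1.1936e+02] j [ -5.    4.6 -16.1  -0.  -69.3 -24.4] F [ 0.8  -0.33 -0.32] M [-0.038 -0.112  0.011] g 0.08778910099291602 0.0
tool shift [-0.0888 -0.0008  0.0016] tool z [ 1.e-04  1.e-04 -1.e+00]
```

To row units: -0.0888 m / 0.6 = -0.148, -0.083 m / 0.6 = -0.1383.

>>> shift_gripper([
  [[-0.0583, 0, 0], [0, 0, 0]],
  [[-0.1083, 0, 0], [0, 0, 0]],
  [[-0.1383, 0, 0], [0, 0, 0]],
  [[-0.148, -0.0017, 0], [0, 0, 0]],
  [[-0.148, -0.0017, 0], [0, 0, 0]],
  [[-0.148, -0.0017, 0], [0, 0, 0]],
])

```text
time_s: 1.6
tcp_pos: [0.5073, -0.1584, 0.2563]
eef_rot: [180.0, -0.0, -119.6]
contact_force: [-0.3, 0.3, 0.4]
gripper_width: 0.0877
gripper_force: 0.0
```

```bash
python3 - <<'E'
from h import*;from plant import r
import cv2
to(r,[.5075,-.156,.13])
c=r.capture("wrist");cv2.imwrite("pics/w1.png",c["frame"][...,::-1]);np.savez("pics/w1.npz",**c)
c=r.capture("scene");np.savez("pics/s1.npz",**c)
E
```

```text
t 1.6 tcp [ 0.5073 -0.1584  0.2563] rot [ 1.7996e+02 -3.0000e-02 -1.1958e+02] j [  3.8   5.9 -14.7  -0.  -69.5 -33.4] F [-0.29  0.29  0.36] M [ 0.067  0.031 -0.013] g 0.08766651082488502 0.0
tool shift [-0.0023  0.0009  0.1263] tool z [-9.e-04 -0.e+00 -1.e+00]
```

View pics/w1.png

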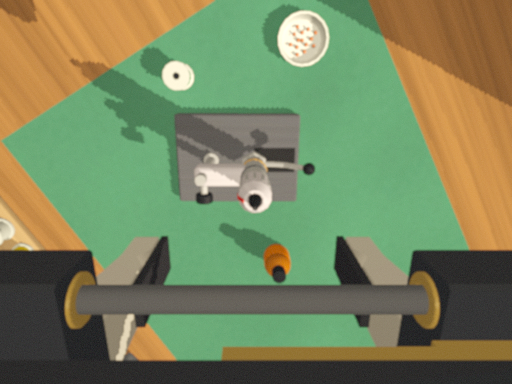

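The wrist view shows the jaw tip at about (255,201), centred between the fingers, and the cap around (257,188). I'll measure the axis from this view.

```bash
python3 - <<'E'
from h import*
import cv2
c=np.load("pics/w1.npz");P=cloud(c)[150:235,225:285];Q=P.reshape(-1,3)
print(c["cam_to_world"][:3,3].round(3))
for lo,hi in((.13,.145),(.145,.155),(.155,.163),(.164,.17),(.17,.178),(.178,.182),(.182,.19)):
    q=Q[(Q[:,2]>lo)&(Q[:,2]<hi)]
    if len(q):print(lo,len(q),q.mean(0).round(4),q.min(0).round(4),q.max(0).round(4))
# circle fit of sleeve, known r=14mm
from scipy.optimize import least_squares
q=Q[(Q[:,2]>.128)&(Q[:,2]<.154)]
f=least_squares(lambda p:np.hypot(q[:,0]-p[0],q[:,1]-p[1])-.014,[.507,-.156],loss="soft_l1",f_scale=.001);print("wrist",len(q),f.x.round(4),np.abs(f.fun).mean())
for n,w in(("top0",(335,375,210,255)),("scene0",(145,185,190,235)),("s1",(145,185,190,235))):
    P=cloud(np.load(f"pics/{n}.npz"))[w[2]:w[3],w[0]:w[1]].reshape(-1,3);q=P[(P[:,2]>.128)&(P[:,2]<.154)]
    if len(q)>5:
        f=least_squares(lambda p:np.hypot(q[:,0]-p[0],q[:,1]-p[1])-.014,[.507,-.156],loss="soft_l1",f_scale=.001);print(n,len(q),f.x.round(4),np.abs(f.fun).mean())
P=cloud(c);F=c["frame"];m=(P[...,2]>.009)&(P[...,2]<.019)&(F.max(2)<110);m[:100]=0;m[215:]=0;m[:,:165]=0;m[:,310:]=0
(cx,cy),sz,a=cv2.minAreaRect(P[m][:,:2].astype(np.float32));print(cx,cy,sz,a)
E
```

```text
[ 0.466 -0.232  0.414]
0.13 141 [ 0.5027 -0.1641  0.1378] [ 0.4931 -0.1699  0.1301] [ 0.519  -0.1441  0.1449]
0.145 111 [ 0.5024 -0.1651  0.1501] [ 0.4931 -0.17    0.145 ] [ 0.519  -0.1523  0.1549]
0.155 338 [ 0.5049 -0.16    0.1595] [ 0.4938 -0.1694  0.155 ] [ 0.5212 -0.1423  0.163 ]
0.164 325 [ 0.5066 -0.1573  0.1663] [ 0.497  -0.1658  0.164 ] [ 0.5176 -0.1453  0.17  ]
0.17 75 [ 0.5061 -0.1576  0.1737] [ 0.5024 -0.1604  0.1701] [ 0.5114 -0.1521  0.178 ]
0.178 29 [ 0.5068 -0.157   0.18  ] [ 0.5044 -0.1585  0.178 ] [ 0.5101 -0.1536  0.182 ]
0.182 24 [ 0.5072 -0.1555  0.1827] [ 0.5053 -0.1576  0.182 ] [ 0.5092 -0.1533  0.1842]
wrist 257 [ 0.5074 -0.1553] 0.00036811426211435036
top0 43 [ 0.5064 -0.1558] 0.0007102295342409929
scene0 128 [ 0.5086 -0.1554] 0.0006028412625633604
s1 130 [ 0.5085 -0.1553] 0.000748467505704537
0.5254082083702087 -0.16824820637702942 (0.10536278039216995, 0.1452435851097107) 60.3961067199707
```

To row units: 0.123 m / 0.6 = 0.205, -0.0025 m / 0.6 = -0.0042.

>>> shift_gripper([
  [[-0.0042, 0.0023, 0.0167], [0, 0, 0]],
  [[-0.0042, 0.0023, 0.0667], [0, 0, 0]],
  [[-0.0042, 0.0023, 0.1167], [0, 0, 0]],
  [[-0.0042, 0.0023, 0.1583], [0, 0, 0]],
  [[-0.0042, 0.0023, 0.1867], [0, 0, 0]],
  [[-0.0042, 0.0023, 0.2], [0, 0, 0]],
  [[-0.0042, 0.0023, 0.205], [0, 0, 0]],
  [[-0.0042, 0.0023, 0.205], [0, 0, 0]],
  [[-0.0042, 0.0023, 0.205], [0, 0, 0]],
])

```text
time_s: 2.45
tcp_pos: [0.5082, -0.1557, 0.1345]
eef_rot: [-179.9, 0.0, -119.6]
contact_force: [0.5, -0.1, 0.8]
gripper_width: 0.0877
gripper_force: 0.0
```

```bash
python3 -c "
from h import*;from plant import r
to(r,[.5073,-.1555,.13])"
```

```text
t 2.45 tcp [ 0.5082 -0.1557  0.1345] rot [-1.7993e+02  3.0000e-02 -1.1962e+02] j [  4.1  11.7 -24.7   0.  -53.5 -33.8] F [ 0.46 -0.1   0.77] M [ 0.004  0.012 -0.009] g 0.08771287139880257 0.0
tool shift [0.0003 0.0009 0.0045] tool z [ 1.3e-03 -2.0e-04 -1.0e+00]
```

Next: small correction, then close gently at 20 N.

To row units: 0.0045 m / 0.6 = 0.0075, 0.0009 m / 0.6 = 0.0015.

>>> shift_gripper([
  [[0.0005, 0.0015, 0.0075], [0, 0, 0]],
  [[0.0005, 0.0015, 0.0075], [0, 0, 0]],
  [[0.0005, 0.0015, 0.0075], [0, 0, 0]],
])

```text
time_s: 2.7
tcp_pos: [0.5068, -0.1552, 0.1295]
eef_rot: [-180.0, 0.0, -119.6]
contact_force: [-0.1, 0.5, -0.4]
gripper_width: 0.0875
gripper_force: 0.0
```

>>> shift_gripper([
  [[0, 0, 0], [0, 0, 0]],
  [[0, 0, 0], [0, 0, 0]],
  [[0, 0, 0], [0, 0, 0]],
  [[0, 0, 0], [0, 0, 0]],
  [[0, 0, 0], [0, 0, 0]],
  [[0, 0, 0], [0, 0, 0]],
  [[0, 0, 0], [0, 0, 0]],
  [[0, 0, 0], [0, 0, 0]],
  [[0, 0, 0], [0, 0, 0]],
], aperture=0.02, clamp_n=20)

```text
time_s: 3.45
tcp_pos: [0.5067, -0.1553, 0.129]
eef_rot: [180.0, -0.0, -119.6]
contact_force: [0.0, 0.2, 0.1]
gripper_width: 0.0329
gripper_force: 0.0
```

```bash
python3 -c "
from h import*;from plant import r
to(r,[.5073,-.1555,.13])"
```

```text
t 3.45 tcp [ 0.5067 -0.1553  0.129 ] rot [ 180.     -0.   -119.62] j [  4.2  12.  -25.2  -0.  -52.8 -33.8] F [0.02 0.22 0.08] M [0.024 0.045 0.002] g 0.03293520219961737 0.0
tool shift [-0.0001 -0.0006 -0.001 ] tool z [-1.e-04 -0.e+00 -1.e+00]
```

>>> shift_gripper([
  [[0, 0, 0], [0, 0, 0]],
  [[0, 0, 0], [0, 0, 0]],
  [[0, 0, 0], [0, 0, 0]],
  [[0, 0, 0], [0, 0, 0]],
  [[0, 0, 0], [0, 0, 0]],
], aperture=0.02, clamp_n=20)

```text
time_s: 3.87
tcp_pos: [0.5067, -0.1553, 0.1291]
eef_rot: [180.0, -0.0, -119.6]
contact_force: [0.2, -0.7, 0.4]
gripper_width: 0.0275
gripper_force: 20.0
```

```bash
python3 -c "
from h import*;from plant import r
to(r,[.5073,-.1555,.13])"
```

```text
t 3.87 tcp [ 0.5067 -0.1553  0.1291] rot [ 180.     -0.   -119.61] j [  4.2  12.  -25.2   0.  -52.8 -33.8] F [ 0.23 -0.68  0.43] M [0.031 0.048 0.049] g 0.02751830288339477 20.000090177636594
tool shift [-0.0001 -0.0006 -0.0009] tool z [-1.e-04 -0.e+00 -1.e+00]
```

Gripped, centred and with no side load. Trying counter-clockwise first (tool rz negative).

To row units: -14 degrees / 120 = -0.1167.

>>> shift_gripper([
  [[0, 0, 0], [0, 0, -0.025]],
  [[0, 0, 0], [0, 0, -0.05]],
  [[0, 0, 0], [0, 0, -0.075]],
  [[0, 0, 0], [0, 0, -0.1]],
  [[0, 0, 0], [0, 0, -0.1167]],
  [[0, 0, 0], [0, 0, -0.1167]],
])

```text
time_s: 4.37
tcp_pos: [0.5067, -0.1552, 0.129]
eef_rot: [180.0, 0.0, -105.6]
contact_force: [0.3, 0.7, 0.3]
gripper_width: 0.0275
gripper_force: 20.0
```

```bash
python3 - <<'E'
from h import*;from plant import r
import cv2
to(r,[.5073,-.1555,.13])
c=r.capture("wrist");cv2.imwrite("pics/w2.png",cv2.resize(c["frame"][140:380,150:350],(500,600))[...,::-1])
E
```

```text
t 4.37 tcp [ 0.5067 -0.1552  0.129 ] rot [ 1.7999e+02  1.0000e-02 -1.0557e+02] j [  4.2  12.  -25.2  -0.  -52.8 -19.7] F [0.27 0.65 0.34] M [ 0.088  0.115 -0.459] g 0.02754374550875556 19.998897118493915
tool shift [ 0.0001 -0.0007 -0.001 ] tool z [-0.e+00  2.e-04 -1.e+00]
```

View pics/w2.png

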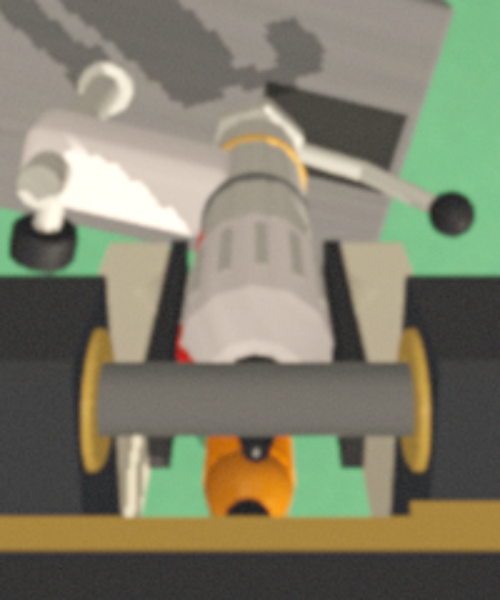

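The wrist view shows the cap between the pads, with its red mark at (185,345) and the barrel line at (200,240). A moment of -0.46 Nm resists the turn, which looks like the tightening stop, so I'll try the other way.

To row units: 30 degrees / 120 = 0.25.

>>> shift_gripper([
  [[0, 0, 0], [0, 0, 0.0333]],
  [[0, 0, 0], [0, 0, 0.075]],
  [[0, 0, 0], [0, 0, 0.1167]],
  [[0, 0, 0], [0, 0, 0.15]],
  [[0, 0, 0], [0, 0, 0.1833]],
  [[0, 0, 0], [0, 0, 0.2167]],
  [[0, 0, 0], [0, 0, 0.25]],
  [[0, 0, 0], [0, 0, 0.25]],
])

```text
time_s: 5.08
tcp_pos: [0.5068, -0.1553, 0.1291]
eef_rot: [-180.0, -0.0, -135.8]
contact_force: [0.1, 0.5, 0.1]
gripper_width: 0.0277
gripper_force: 20.0
```

```bash
python3 - <<'E'
from h import*;from plant import r
to(r,[.5073,-.1555,.13])
E
```

```text
t 5.08 tcp [ 0.5068 -0.1553  0.1291] rot [-179.99   -0.   -135.84] j [  4.2  12.  -25.2   0.  -52.8 -50. ] F [0.13 0.49 0.09] M [-0.018  0.09  -0.003] g 0.027708971004802036 20.000912606865313
tool shift [-0.0002 -0.0005 -0.0009] tool z [ 1.e-04 -1.e-04 -1.e+00]
```

Clockwise turns freely, so the thread is reversed. Continuing clockwise, rising with the thread.

To row units: -0.002 m / 0.6 = -0.0033, -0.0019 m / 0.6 = -0.0032, 66 degrees / 120 = 0.55.

>>> shift_gripper([
  [[0, 0, -0.0002], [0, 0, 0.05]],
  [[0, 0, -0.0005], [0, 0, 0.1]],
  [[0, 0, -0.0008], [0, 0, 0.15]],
  [[0, 0, -0.0012], [0, 0, 0.2]],
  [[0, 0, -0.0015], [0, 0, 0.25]],
  [[0, 0, -0.0018], [0, 0, 0.3]],
  [[0, 0, -0.0022], [0, 0, 0.35]],
  [[0, 0, -0.0025], [0, 0, 0.4]],
  [[0, 0, -0.0028], [0, 0, 0.45]],
  [[0, 0, -0.0032], [0, 0, 0.5]],
  [[0, 0, -0.0033], [0, 0, 0.55]],
  [[0, 0, -0.0033], [0, 0, 0.55]],
])

```text
time_s: 6.08
tcp_pos: [0.5068, -0.1553, 0.1311]
eef_rot: [-180.0, 0.0, 158.2]
contact_force: [0.2, 0.2, -1.0]
gripper_width: 0.0279
gripper_force: 20.0
```

```bash
python3 - <<'E'
from h import*;from plant import r
to(r,[.5073,-.1555,.13])
E
```

```text
t 6.08 tcp [ 0.5068 -0.1553  0.1311] rot [-1.8000e+02  1.0000e-02  1.5821e+02] j [   4.2   11.8  -25.1    0.   -53.1 -116. ] F [ 0.22  0.22 -0.98] M [-0.161 -0.157 -0.047] g 0.02789516176176711 20.001412650854036
tool shift [-0.0006 -0.      0.0011] tool z [ 1.e-04 -1.e-04 -1.e+00]
```

To row units: -0.001 m / 0.6 = -0.0017, -0.0008 m / 0.6 = -0.0013, 28 degrees / 120 = 0.2333.

>>> shift_gripper([
  [[0, 0, -0.0005], [0, 0, 0.05]],
  [[0, 0, -0.0008], [0, 0, 0.1]],
  [[0, 0, -0.0012], [0, 0, 0.15]],
  [[0, 0, -0.0013], [0, 0, 0.1917]],
  [[0, 0, -0.0017], [0, 0, 0.2333]],
  [[0, 0, -0.0017], [0, 0, 0.2333]],
])

```text
time_s: 6.58
tcp_pos: [0.5067, -0.1552, 0.132]
eef_rot: [-180.0, -0.0, 130.4]
contact_force: [1.3, 0.9, -1.0]
gripper_width: 0.028
gripper_force: 20.0
```

```bash
python3 - <<'E'
from h import*;from plant import r
import cv2
to(r,[.5073,-.1555,.13])
c=r.capture("wrist");cv2.imwrite("pics/w3.png",cv2.resize(c["frame"][140:380,150:350],(500,600))[...,::-1])
E
```

```text
t 6.58 tcp [ 0.5067 -0.1552  0.132 ] rot [-180.     -0.    130.42] j [   4.2   11.8  -25.    -0.   -53.2 -143.8] F [ 1.33  0.9  -0.99] M [-0.167 -0.13  -0.011] g 0.028005823686288882 20.00103415319245
tool shift [-0.0006  0.0003  0.002 ] tool z [-1.e-04  0.e+00 -1.e+00]
```

View pics/w3.png

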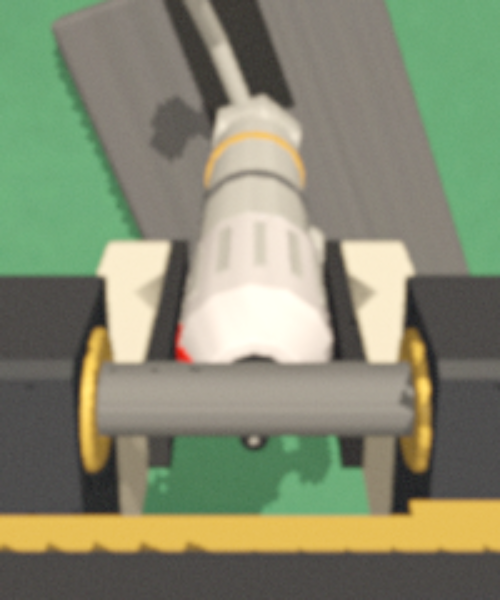

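The mark sits at the same pixel as before, (182,345), so the cap hasn't slipped in the pads. It has turned 124° from the tightening stop, about 112° or more net, so it should be free. Testing with a small lift.

To row units: -0.005 m / 0.6 = -0.0083, -0.003 m / 0.6 = -0.005.

>>> shift_gripper([
  [[0, 0, -0.0017], [0, 0, 0]],
  [[0, 0, -0.0033], [0, 0, 0]],
  [[0, 0, -0.005], [0, 0, 0]],
  [[0, 0, -0.0083], [0, 0, 0]],
  [[0, 0, -0.0083], [0, 0, 0]],
])

```text
time_s: 7.05
tcp_pos: [0.5067, -0.1553, 0.1375]
eef_rot: [-180.0, 0.0, 130.4]
contact_force: [-0.1, -0.5, -0.9]
gripper_width: 0.028
gripper_force: 20.0
```

```bash
python3 -c "
from h import*;from plant import r
to(r,[.5073,-.1555,.205])"
```

```text
t 7.05 tcp [ 0.5067 -0.1553  0.1375] rot [-180.      0.    130.45] j [   4.2   11.4  -24.6    0.   -53.9 -143.7] F [-0.08 -0.47 -0.88] M [ 0.049 -0.008 -0.018] g 0.027975769259154272 19.999922257720755
tool shift [-0.0006  0.0003 -0.0675] tool z [-0.e+00 -1.e-04 -1.e+00]
```

To row units: -0.075 m / 0.6 = -0.125, -0.072 m / 0.6 = -0.12.

>>> shift_gripper([
  [[0, 0, -0.0083], [0, 0, 0]],
  [[0, 0, -0.0217], [0, 0, 0]],
  [[0, 0, -0.0367], [0, 0, 0]],
  [[0, 0, -0.0517], [0, 0, 0]],
  [[0, 0, -0.0667], [0, 0, 0]],
  [[0, 0, -0.0817], [0, 0, 0]],
  [[0, 0, -0.0967], [0, 0, 0]],
  [[0, 0, -0.11], [0, 0, 0]],
  [[0, 0, -0.12], [0, 0, 0]],
  [[0, 0, -0.125], [0, 0, 0]],
  [[0, 0, -0.125], [0, 0, 0]],
  [[0, 0, -0.125], [0, 0, 0]],
])

```text
time_s: 8.05
tcp_pos: [0.5066, -0.1552, 0.2119]
eef_rot: [-180.0, -0.0, 130.4]
contact_force: [-0.0, -0.1, -0.8]
gripper_width: 0.0277
gripper_force: 20.0
```

>>> shift_gripper([
  [[0, 0, 0], [0, 0, 0]],
  [[0, 0, 0], [0, 0, 0]],
  [[0, 0, 0], [0, 0, 0]],
  [[0, 0, 0], [0, 0, 0]],
])

```text
time_s: 8.38
tcp_pos: [0.5066, -0.1552, 0.2117]
eef_rot: [-180.0, -0.0, 130.4]
contact_force: [-0.4, -0.1, -0.8]
gripper_width: 0.0279
gripper_force: 20.0
```

```bash
python3 - <<'E'
from h import*;from plant import r
import cv2
to(r,[.5073,-.1555,.205])
c=r.capture("wrist");c2=r.capture("scene")
cv2.imwrite("pics/f.png",np.hstack([cv2.resize(c["frame"][140:380,150:350],(400,480)),cv2.resize(c2["frame"][140:310,80:240],(400,480))])[...,::-1])
E
```

```text
t 8.38 tcp [ 0.5066 -0.1552  0.2117] rot [-1.7997e+02 -2.0000e-02  1.3038e+02] j [   4.2    7.5  -18.8   -0.   -63.7 -143.8] F [-0.44 -0.05 -0.76] M [-0.1   -0.041 -0.001] g 0.02794337071484186 19.999919921865512
tool shift [-0.0007  0.0004  0.0067] tool z [-6.e-04 -0.e+00 -1.e+00]
```

View pics/f.png

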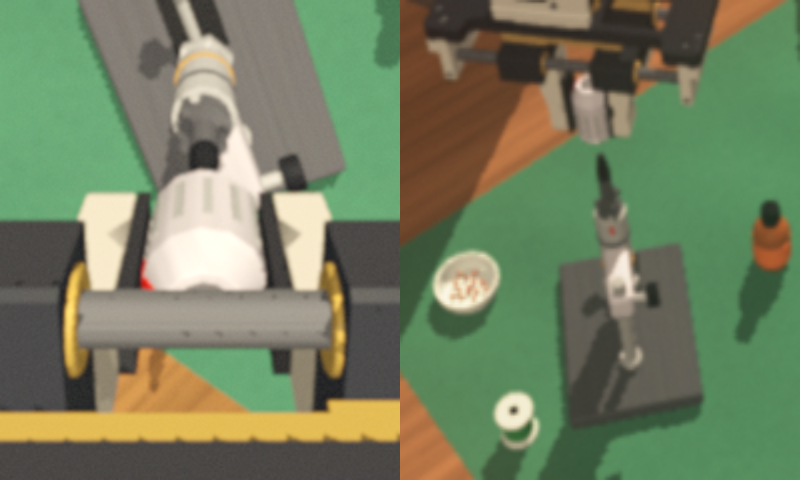

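The final pictures show the cap upright between the pads (right panel, near (590,110)), clear above the black jaw tip at (602,160). The bottle, spool and dish haven't moved.

```bash
python3 -c "
from plant import r
print(r.close_job())"
```

```text
the job is handed in; nothing more can be done
None
```

The head has the reversed thread: I unscrewed the cap clockwise at a 20 N squeeze and lifted it straight off, and handed the job in at about 8.5 s with the cap held upright about 2 cm above the jaw tip; `close_job()` returned no verdict.

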